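# Open the screw jar under the bench lamp

### The job

Swing the lamp's arm aside so that its head no longer hangs over the jar beneath it, then unscrew that jar's cap: nobody remembers which way its thread runs, so try both ways and see which one it gives. Finish holding the cap in the gripper, level and still, lifted a few centimetres clear above its own jar; do not put it down or let go. Leave the lamp swung aside, and do not disturb the spare jar's cap or the other things on the bench.

Things in the scene. Friction and masses are not known exactly. Their poses are not given: they have to be found in the camera images.
- lamp_arm (a joint): Swivel of the lamp's arm about the upright post, rad, range -1.5 to 1.5, either way is allowed. It starts within 0.12 of 0, where the head hangs over the jar; positive is anticlockwise seen from above. It stays where it is left; about 1.5 N at the knob moves it.
- lamp_knob (a point): Red upright knob on the lamp head, 18 mm in diameter, standing 50 mm above the head's crown. Point: on its axis, 26 mm below its top, 282 mm above the bench. The green head below it, 90 mm wide, reaches down to 204 mm above the bench. Knob to swivel axis: 210 mm; the arm between is a bar 18 mm wide, its top 258 mm above the bench.
- lamp_hinge (a point): Swivel axis of the lamp arm (upright), a fixed point 252 mm above the bench on the lamp's post; the post's top is 272 mm above the bench, its foot 96 mm wide.
- cap_a_grip (a point): Loose twist cap of jar_a: blue, round, 67 mm wide, skirt 36 mm tall, with a white upright grip bar on top, 54 mm long, 14 thick, 28 tall. Point: centre of the bar, 14 mm above the flat cap top, 50 mm above the skirt's rim; x along the bar, z up. Closed, it hits a hard stop within 10 degrees one way; the other way (unseen, differs from jar to jar) it turns freely, without rising.
- cap_b_grip (a point): Loose twist cap of jar_b: blue, round, 67 mm wide, skirt 36 mm tall, with a white upright grip bar on top, 54 mm long, 14 thick, 28 tall. Point: centre of the bar, 14 mm above the flat cap top, 50 mm above the skirt's rim; x along the bar, z up. Closed, it hits a hard stop within 10 degrees one way; the other way (unseen, differs from jar to jar) it turns freely, without rising.
- jar_a_mouth (a point): Mouth of glass jar_a (80 mm wide, fixed in a black 94 mm cup): on its axis, top of the neck, 120 mm above the bench, 6 mm under the cap's flat top. x lies along the closed cap's bar within 3 degrees. The cap lifts straight off when turned 55 to 120 degrees the free way. The jar 210 mm from lamp_hinge is the one under the lamp; the spare is over 350 mm away.
- jar_b_mouth (a point): Mouth of glass jar_b (80 mm wide, fixed in a black 94 mm cup): on its axis, top of the neck, 120 mm above the bench, 6 mm under the cap's flat top. x lies along the closed cap's bar within 3 degrees. The cap lifts straight off when turned 55 to 120 degrees the free way. The jar 210 mm from lamp_hinge is the one under the lamp; the spare is over 350 mm away.
- scraper: Black plastic groove scraper lying flat, 110 x 30 x 14 mm; origin under its middle. Bystander.
- brush: Brush with black bristles down and bamboo handle, 190 x 52 x 38 mm; origin under its middle. Bystander.
- wax: Yellow wax block 90 x 45 x 24 mm; origin under its middle. Bystander.
- file_guide: Aluminium file guide, an L of 75 x 45 x 39 mm; origin under its middle. Bystander.
- cork: Cork rubbing block 90 x 55 x 30 mm; origin under its middle. Bystander.
Mind the look-alikes: they are no part of the job. Leave any green or yellow look-alike of the part that bears jar_b_mouth alone. Leave any red look-alike of the part that bears cap_a_grip alone.

How it is judged:
On the way, in this order (a step that is already met when the one before it is completed fails the run):
1. the lamp head is swung clear of the jar that stood beneath it (over 110 mm aside) (((horizontal distance between jar_a_mouth and lamp_hinge below 0.3 m and horizontal distance between lamp_knob and jar_a_mouth above 0.11 m) or (horizontal distance between jar_b_mouth and lamp_hinge below 0.3 m and horizontal distance between lamp_knob and jar_b_mouth above 0.11 m))), for 0.2 s.
2. that jar's cap is turned loose, over 41 degrees, while still on its neck (((horizontal distance between jar_a_mouth and lamp_hinge below 0.3 m and horizontal distance between lamp_knob and jar_a_mouth above 0.11 m and angle between the x axis of cap_a_grip and the x axis of jar_a_mouth, either way round above 0.72 rad and z of cap_a_grip in the frame of jar_a_mouth below 0.032 m) or (horizontal distance between jar_b_mouth and lamp_hinge below 0.3 m and horizontal distance between lamp_knob and jar_b_mouth above 0.11 m and angle between the x axis of cap_b_grip and the x axis of jar_b_mouth, either way round above 0.72 rad and z of cap_b_grip in the frame of jar_b_mouth below 0.032 m))), for 0.1 s.
At the end, for the whole second after the job is handed in: The cap of the jar by the lamp is gripped by the fingers and touched by neither jar nor lamp, its grip bar's centre over 185 mm above the bench (closed: 140 mm) and within 60 mm of its jar's axis, level within 20 degrees and still; the lamp's knob is still over 110 mm aside of the jar's axis (((horizontal distance between jar_a_mouth and lamp_hinge below 0.3 m and horizontal distance between lamp_knob and jar_a_mouth above 0.11 m and height (world z) of cap_a_grip above 0.185 m and horizontal distance between cap_a_grip and jar_a_mouth below 0.06 m and angle between cap_a_grip's own z axis and vertical below 0.35 rad and contact force between cap_a and the fingers above 1 N and contact force between cap_a and jar_a below 0.05 N and contact force between cap_a and lamp_base below 0.05 N and linear speed of cap_a below 0.03 m/s) or (horizontal distance between jar_b_mouth and lamp_hinge below 0.3 m and horizontal distance between lamp_knob and jar_b_mouth above 0.11 m and height (world z) of cap_b_grip above 0.185 m and horizontal distance between cap_b_grip and jar_b_mouth below 0.06 m and angle between cap_b_grip's own z axis and vertical below 0.35 rad and contact force between cap_b and the fingers above 1 N and contact force between cap_b and jar_b below 0.05 N and contact force between cap_b and lamp_base below 0.05 N and linear speed of cap_b below 0.03 m/s))); the arm keeps its last pose, push and grip.
It fails at once if the spare jar's cap is disturbed (moved 15 mm or turned 0.4 rad) ((horizontal distance between jar_a_mouth and lamp_hinge above 0.3 m and (distance of cap_a_grip from where it was at the start of the episode above 0.015 m or angle between the x axis of cap_a_grip and the x axis of jar_a_mouth, either way round above 0.4 rad)) or (horizontal distance between jar_b_mouth and lamp_hinge above 0.3 m and (distance of cap_b_grip from where it was at the start of the episode above 0.015 m or angle between the x axis of cap_b_grip and the x axis of jar_b_mouth, either way round above 0.4 rad))).
It fails at once if another thing on the bench is pushed more than 25 mm (distance of any of scraper, brush, wax, file_guide, cork from where it was at the start of the episode above 0.025 m).
It also fails if it takes over 67 s, if anything falls off the work surface, if the arm or the gripper's body presses on something with over 40 N, if the wrist force passes 120 N, or if a joint passes its speed limit or range.

### The arm

A 7-joint arm with a two-finger parallel gripper is mounted at the origin on the work surface. World frame = base frame: x ahead of the robot, y to its left, z up, the work surface at z = 0. Lengths are in m, angles in rad, forces in N, time in s.
With the tool pointing down it reaches from about 0.425 to 0.925 m from the base axis. Payload 6.8 kg.
Tool frame: the origin (TCP) lies on the mounting face of the last link; the fingertips stand 173 mm ahead of it and the grasp point (between the pads) lies 155 mm ahead of it (grip_point_offset is the distance from the TCP to the grasp point, in m); x points along the fingers, z is the direction in which the jaws open and shut, and the axes are right-handed (so a half turn about x gives the same grasp; the last joint's range is limited). The gripper opens to 85 mm and grips with 20 to 120 N. Pads are 22 mm wide; open, the fingers measure 114 mm over their backs; the gripper's body (76 mm by 85 mm) begins 54 mm behind the grasp point. The pads swing forward as they close: fully open they stand 13 mm farther back than shut.
Start: joints at [-1.379, 0.477, 0.022, 1.555, -0.011, 1.109, -0.083], TCP at [0.199, 0.645, 0.405] pointing down, gripper open.
Joint ranges: [-2.96, 2.96], [-0.34, 2.1], [-1.41, 1.46], [0.24, 2.44], [-1.37, 4.51], [0.17, 1.92], [-2.96, 2.96]. Speed limits (rad/s): [2.39, 2.39, 3.14, 3.14, 3.14, 3.14, 3.14].

### API

Orientations are given as a rotation vector (axis times angle).
In Python, from bench import * gives the robot as it stands. The module is installed in compiled form; this text tells all that it offers.
- The arm moves only by the tool servo_tool, never from a script. Its argument "motion" is a list of rows, each a list of 5 numbers: the shift along the tool's x, y, z in m, then the turn about the tool's x in degrees, then the gripper command: -1 is fully open, 1 is shut, values between are in proportion. In form: [[dx, dy, dz, turn, fingers], ...]. A call has 1 to 8 rows; each row is the pose to reach, as a shift and turn from the pose measured when the call began, along the tool's axes at that moment; what a row does not reach only later rows make up. A row lasts 1/10 s, in which the tool goes at most 50 mm and 8.59 degrees, less where a joint would pass 70% of its speed; a pose out of reach is approached as far as the arm can. A call with a gripper value outside its range is refused whole. The fingers move at their own pace and stop on an object; "force" is the grip in N (left out, the last holds). Time passes only in rows, so rows that repeat a pose let the fingers close. It gives the time, the measured TCP pose, the force and the opening at its end, in the units of the state.
- get_obs(): the state, without advancing time (a new reading comes with each control period).
- grab_frame(name): name is "scene" or "top"; returns the picture (480x640x3 uint8, red, green, blue); there is no depth.
- camera_params(name): a dict with "mtx" (3x3 intrinsics, pixels), "world_to_cam" (4x4, takes a point from world to camera coordinates). Camera axes: x right, y down, z forward; pixel columns grow to the right and rows downward; lengths in m; the calibration is good to about 2 mm. A picture is of the moment at which its call begins. camera_params takes no time and is no camera call.
- hand_in(): hands the job in, once; it reports no verdict.
The state is a dict: "clock": time; "joints": joint angles; "qvel": joint speeds; "tau": joint torques, N m; "tcp_pos": TCP position; "orientation": TCP orientation; "contact_force": force on the tool from outside, world axes, zero at the start; "moment": the same for the moment, N m; "grip_width": finger opening in m.
Only numpy, scipy, OpenCV 4.12 (cv2) and the standard library are available. Lean on these libraries where they do the work, as an engineer would, in place of code of your own. Each camera call takes 0.05 s, during which the arm holds its last target. There are 200 camera calls.

## Working session

There is one attempt and no reset: what is moved stays moved. The work goes in short steps, Python scripts to look and compute and a tool call to move; the robot and the scene stay as the last step left them, time stands still between calls to the robot, and variables do not carry over. Pictures are saved under pics/ and viewed, about 8 in all and at most 12, crops included, and the job is handed in when it is done.

Besides the shell and the picture viewer there is one more tool, called after "Emit:" as name(argument=value, ...) on one line, values as JSON. servo_tool: Moves the arm, as the interface text tells. Its arguments: {"type":"object","properties":{"motion":{"type":"array","items":{"type":"array","items":{"type":"number"}}},"force":{"type":"number"}},"required":["motion"]}

```bash
mkdir -p pics; python3 - <<'E'
from bench import *
import cv2,numpy as np
for n in("scene","top"):
    cv2.imwrite(f"pics/{n}0.png",grab_frame(n)[:,:,::-1]); p=camera_params(n); print(p["mtx"],p["world_to_cam"])
o=get_obs();print(o)
E
```

```text
[[522.04215448   0.         320.69048621]
 [  0.         522.04215448 244.92776014]
 [  0.           0.           1.        ]] [[ 0.79493541  0.60662753  0.00898573 -0.46510659]
 [ 0.46519014 -0.59995201 -0.6508884  -0.10435857]
 [-0.38945581  0.52159431 -0.75912024  1.59889022]
 [ 0.          0.          0.          1.        ]]
[[605.69437157   0.         319.0424906 ]
 [  0.         605.69437157 244.46838308]
 [  0.           0.           1.        ]] [[-0.00436623 -0.99998861  0.00192708  0.05499993]
 [-0.98338035  0.00394392 -0.18151456  0.58636472]
 [ 0.18150489 -0.00268759 -0.98338637  1.70954297]
 [ 0.          0.          0.          1.        ]]
{'clock': 0.1, 'joints': array([-1.37912436,  0.47770589,  0.02233717,  1.55633396, -0.01147908,
        1.10929719, -0.08310142]), 'qvel': array([-4.08646627e-04, -2.51459388e-03,  3.04179373e-04, -1.32070811e-03,
       -7.68856528e-05, -2.06918549e-03,  6.74651225e-04]), 'tau': array([ 3.85512103e-03, -5.97764397e+01,  1.61333978e+00, -2.81952721e+01,
        1.27859481e-02,  4.97173503e-03, -1.46029475e-05]), 'tcp_pos': array([0.1992472 , 0.64466747, 0.40383822]), 'orientation': array([-0.98667515,  1.33746666,  0.98490962]), 'contact_force': array([-0.32227856,  0.40242435,  1.58585099]), 'moment': array([-0.01916753,  0.00028159, -0.01309259]), 'grip_width': 0.08540891767911116}
```

View pics/scene0.png

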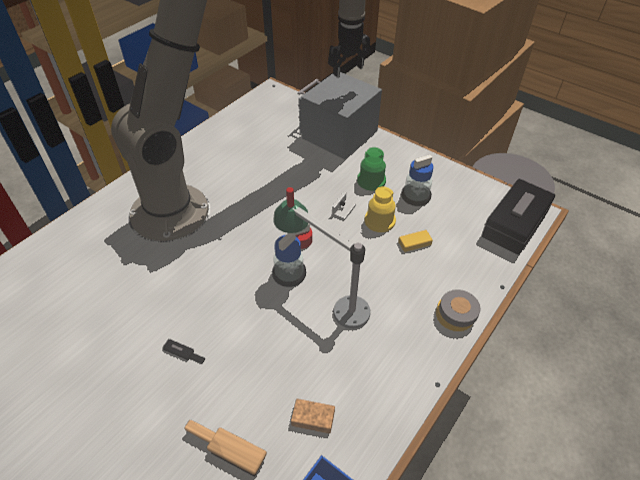

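View pics/top0.png

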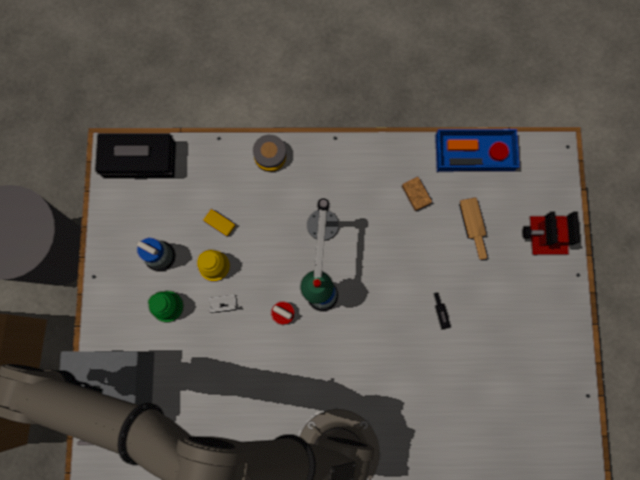

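Scene view: lamp head with its red knob at (290,195), post top at (357,250), and the capped jar under the head at (288,255), bar at about (290,241). Top view: knob at (317,284), post top at (323,205), spare jar at (152,250), red decoy cap at (283,313). Now I'll measure these.

```bash
cat > h.py <<'E'
import numpy as np,cv2
from bench import *
def ray(n,px):
    p=camera_params(n);T=np.linalg.inv(p["world_to_cam"]);d=T[:3,:3]@np.linalg.inv(p["mtx"])@[px[0],px[1],1];return T[:3,3],d
def onz(n,px,z):
    c,d=ray(n,px);return c+d*(z-c[2])/d[2]
def tri(a,b):
    (c1,d1),(c2,d2)=ray("scene",a),ray("top",b)
    s=np.linalg.lstsq(np.c_[d1,-d2],c2-c1,rcond=None)[0];P,Q=c1+d1*s[0],c2+d2*s[1];return (P+Q)/2,np.linalg.norm(P-Q)
def proj(n,P):
    p=camera_params(n);c=p["world_to_cam"]@[*P,1];u=p["mtx"]@c[:3];return u[:2]/u[2]
def blobs(im,lo,hi,box,mn=8):
    x0,y0,x1,y1=box;h=cv2.cvtColor(im,cv2.COLOR_RGB2HSV);m=cv2.inRange(h,lo,hi);k=np.zeros_like(m);k[y0:y1,x0:x1]=m[y0:y1,x0:x1]
    n,l,s,c=cv2.connectedComponentsWithStats(k);return [(s[i].tolist(),c[i].round(1).tolist(),l==i) for i in range(1,n) if s[i][4]>=mn]
E
python3 - <<'E'
from h import *
S=cv2.imread("pics/scene0.png")[:,:,::-1];T=cv2.imread("pics/top0.png")[:,:,::-1]
for nm,im,box in(("S",S,(260,170,330,300)),("T",T,(260,190,350,330))):
    for c,lo,hi in(("red",(0,150,60),(6,255,255)),("red2",(174,150,60),(180,255,255)),("blue",(105,90,30),(125,255,255)),("green",(60,60,20),(90,255,255))):
        print(nm,c,[b[:2] for b in blobs(im,lo,hi,box)])
a=cv2.resize(S[170:330,240:400],None,fx=4,fy=4,interpolation=cv2.INTER_CUBIC)
b=cv2.resize(T[190:330,250:350],None,fx=4,fy=4,interpolation=cv2.INTER_CUBIC)
w=np.zeros((600,800,3),np.uint8);a=a[:600,:400];w[:a.shape[0],:400]=a;w[:560,400:]=b
cv2.imwrite("pics/c1.png",w[:,:,::-1])
E
```

```text
S red [([287, 188, 6, 4, 23], [289.6, 189.6]), ([298, 228, 14, 13, 84], [305.3, 235.5])]
S red2 []
S blue [([276, 235, 25, 27, 287], [288.6, 250.3])]
S green [([281, 201, 6, 7, 29], [283.6, 203.9]), ([288, 200, 20, 14, 75], [296.8, 206.3])]
T red [([314, 279, 7, 8, 42], [316.6, 282.5]), ([276, 302, 19, 13, 118], [286.1, 306.6]), ([272, 310, 21, 14, 139], [280.2, 318.3])]
T red2 []
T blue [([321, 288, 15, 17, 58], [330.1, 297.4])]
T green [([301, 272, 33, 32, 666], [316.3, 288.5])]
```

View pics/c1.png

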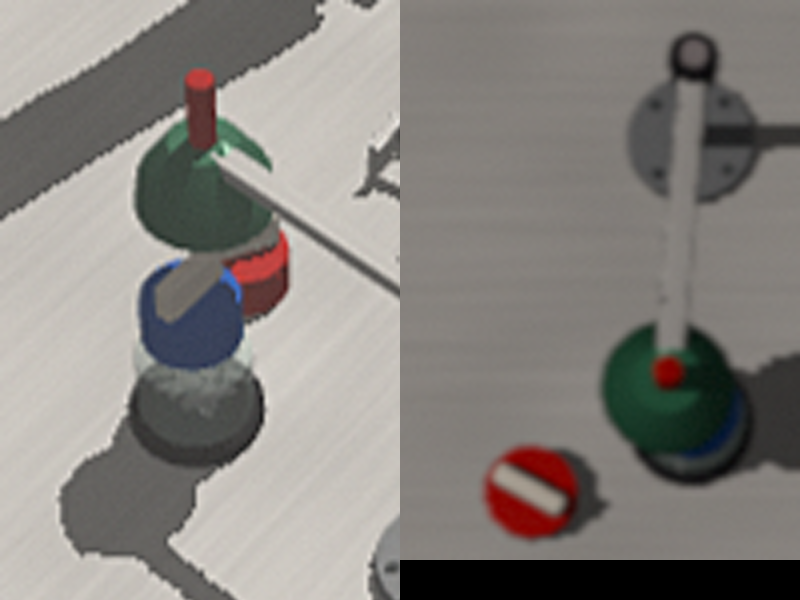

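The crops show the blue cap and jar under the green head. The cap's bar is partly hidden, and the red decoy sits just beyond it. The knob is unobstructed.

```bash
python3 - <<'E'
from h import *
from scipy.spatial.transform import Rotation as R
print("knob top",onz("top",(316.9,282.8),.308),onz("scene",(289.8,189.5),.308),tri((289.8,189.5),(316.9,282.8)))
print("hinge",onz("top",(323,203.7),.272),onz("scene",(357,245.5),.272))
print("cup base pt (scene)",onz("scene",(240+197/4,170+400/4),.02),"capflat scene",onz("scene",(240+200/4,170+290/4),.126))
print("red cap top", onz("top",(283,312),.036))
print("spare", onz("top",(149,247),.14)); print("green/yel",onz("top",(165,305),.1),onz("top",(211,263),.1),"guide",onz("top",(222,303),.02))
print("screen box near robot", onz("top",(110,370),.1))
o=get_obs();M=R.from_rotvec(o["orientation"]).as_matrix();print(M.round(3))
E
```

```text
knob top [0.44395842 0.05891589 0.308     ] [0.44851677 0.05546439 0.308     ] (array([0.44479429, 0.05916474, 0.30301477]), np.float64(0.0006785416913215777))
hinge [0.65304722 0.04247731 0.272     ] [0.65510977 0.03680746 0.272     ]
cup base pt (scene) [0.44807041 0.0374101  0.02      ] capflat scene [0.44771131 0.04699429 0.126     ]
red cap top [0.39242022 0.1571925  0.036     ]
spare [0.56541746 0.52250998 0.14      ]
green/yel [0.40860179 0.48171389 0.1       ] [0.52617831 0.3571671  0.1       ] guide [0.42045806 0.33603539 0.02      ]
screen box near robot [0.23222079 0.62422651 0.1       ]
[[-0.    -0.955  0.295]
 [-0.002  0.295  0.955]
 [-1.    -0.    -0.002]]
```

Emit:
servo_tool(motion=[[-0.05,-0.03,-0.03,0,-0.2],[-0.1,-0.06,-0.07,0,-0.2],[-0.1,-0.1,-0.11,0,-0.2],[-0.1,-0.13,-0.15,0,-0.2],[-0.1,-0.16,-0.19,0,-0.2],[-0.1,-0.19,-0.23,0,-0.2],[-0.1,-0.22,-0.27,0,-0.2],[-0.1,-0.25,-0.31,0,-0.2]], force=40)

```text
clock: 0.9
tcp_pos: [0.3354, 0.3045, 0.504]
orientation: [-0.987, 1.338, 0.985]
contact_force: [0.6, 0.1, 0.2]
grip_width: 0.0511
```

Emit:
servo_tool(motion=[[0,-0.03,-0.035,0,-0.2],[0,-0.06,-0.07,0,-0.2],[0,-0.09,-0.105,0,-0.2],[0,-0.12,-0.14,0,-0.2],[0,-0.15,-0.17,0,-0.2],[0,-0.177,-0.203,0,-0.2],[0,-0.177,-0.203,0,-0.2],[0,-0.177,-0.203,0,-0.2]])

```text
clock: 1.7
tcp_pos: [0.4445, 0.0577, 0.5041]
orientation: [-0.984, 1.339, 0.984]
contact_force: [0.2, 0.7, -0.8]
grip_width: 0.0515
```

```bash
python3 - <<'E'
from h import *
o=get_obs();print(o["joints"].round(3),o["tcp_pos"],o["clock"])
S=grab_frame("scene");cv2.imwrite("pics/s2.png",cv2.resize(S[100:330,200:420],None,fx=2.5,fy=2.5)[:,:,::-1])
E
```

```text
[-0.763 -0.023  0.494  1.961  0.013  1.203  0.994] [0.44451946 0.05765849 0.50413796] 1.7
```

View pics/s2.png

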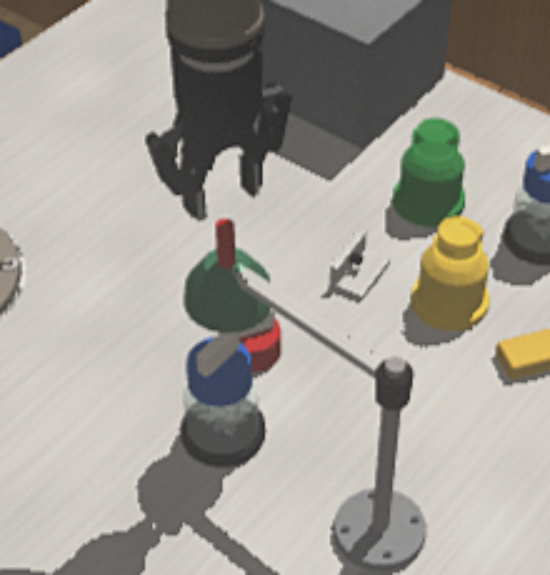

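The fingers are spread either side of the knob at (225,240) in the crop. Descending over it.

Emit:
servo_tool(motion=[[0.03,0,0,0,-0.2],[0.06,0,0,0,-0.2],[0.063,0,0,0,-0.2]])

```text
clock: 2.05
tcp_pos: [0.4425, 0.0601, 0.4381]
orientation: [-0.988, 1.343, 0.99]
contact_force: [0.2, 0.6, 0.3]
grip_width: 0.0512
```

```bash
cat > arc.py <<'E'
from h import *
from scipy.spatial.transform import Rotation as R
import sys
o=get_obs();M=R.from_rotvec(o["orientation"]).as_matrix();p=o["tcp_pos"]
for t in map(float,sys.argv[1:]):
    a=np.radians(t);q=np.array([.654-.21*np.cos(a),.041-.21*np.sin(a),.439]);print(t,(M.T@(q-p)).round(3))
E
python3 arc.py 0 4 8 12 16 20 24 28
```

```text
0.0 [-0.001 -0.007 -0.018]
4.0 [-0.001 -0.012 -0.032]
8.0 [-0.001 -0.018 -0.045]
12.0 [-0.001 -0.024 -0.058]
16.0 [-0.001 -0.032 -0.071]
20.0 [-0.001 -0.04  -0.083]
24.0 [-0.001 -0.049 -0.094]
28.0 [-0.001 -0.059 -0.105]
```

Emit:
servo_tool(motion=[[-0.001,-0.007,-0.018,-4,-0.2],[-0.001,-0.012,-0.032,-8,-0.2],[-0.001,-0.018,-0.045,-14,-0.2],[-0.001,-0.024,-0.058,-20,-0.2],[-0.001,-0.032,-0.071,-26,-0.2],[-0.001,-0.04,-0.083,-32,-0.2],[-0.001,-0.049,-0.094,-38,-0.2],[-0.001,-0.059,-0.105,-44,-0.2]])

```text
clock: 2.85
tcp_pos: [0.4688, -0.0565, 0.4406]
orientation: [-1.55, 0.949, 1.557]
contact_force: [1.0, 1.2, -0.3]
grip_width: 0.0509
```

```bash
python3 arc.py 32 36 41 46 51 56 61 66; python3 - <<'E'
from h import *
cv2.imwrite("pics/t3.png",cv2.resize(grab_frame("scene")[100:330,200:420],None,fx=2.5,fy=2.5)[:,:,::-1])
print(get_obs()["joints"].round(2))
E
```

```text
32.0 [ 0.002  0.    -0.016]
36.0 [ 0.002 -0.002 -0.03 ]
41.0 [ 0.002 -0.005 -0.048]
46.0 [ 0.001 -0.01  -0.066]
51.0 [ 0.001 -0.017 -0.083]
56.0 [ 0.001 -0.025 -0.099]
61.0 [ 0.001 -0.034 -0.115]
66.0 [ 0.001 -0.045 -0.13 ]
[-0.56  0.1   0.6   2.01 -0.06  1.06  2.12]
```

View pics/t3.png

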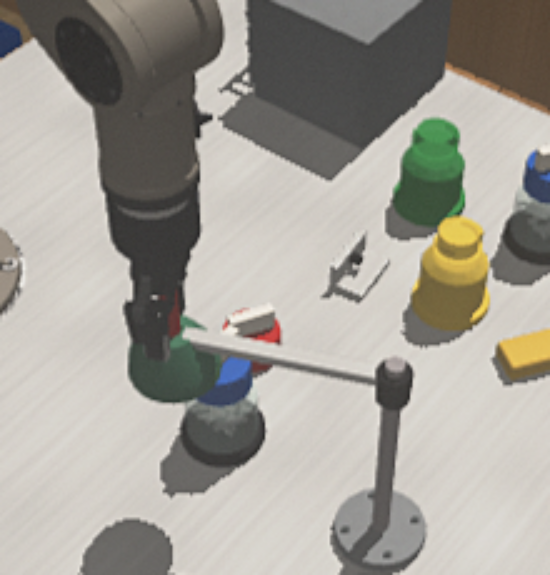

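The head is following the fingers (head at (170,350) in the crop). Continuing the swing.

Emit:
servo_tool(motion=[[0.002,0,-0.016,-4,-0.2],[0.002,-0.002,-0.03,-8,-0.2],[0.002,-0.005,-0.048,-12,-0.2],[0.001,-0.01,-0.066,-16,-0.2],[0.001,-0.017,-0.083,-20,-0.2],[0.001,-0.025,-0.099,-24,-0.2],[0.001,-0.034,-0.115,-28,-0.2],[0.001,-0.045,-0.13,-32,-0.2]])

```text
clock: 3.7
tcp_pos: [0.5702, -0.1519, 0.4402]
orientation: [-1.92, 0.526, 1.93]
contact_force: [-2.1, 0.3, 0.5]
grip_width: 0.0513
```

```bash
python3 arc.py 66 63 60; python3 -c "
from bench import *
print(get_obs()['joints'].round(2))"
```

```text
66.0 [ 0.001 -0.     0.002]
63.0 [0.001 0.001 0.013]
60.0 [0.001 0.001 0.024]
[-0.27  0.33  0.54  1.75 -0.18  1.11  2.94]
```

Emit:
servo_tool(motion=[[0,0,0.012,3,-0.2],[-0.03,0,0.012,8,-0.2],[-0.07,0,0.012,16,-0.2],[-0.09,0,0.012,24,-0.2],[-0.09,0.01,0.0,32,-0.2],[-0.09,0.01,0.0,40,-0.2]])

```text
clock: 4.3
tcp_pos: [0.5661, -0.1603, 0.5322]
orientation: [-1.453, 1.037, 1.454]
contact_force: [-0.4, 0.2, -0.8]
grip_width: 0.0514
```

```bash
python3 - <<'E'
from h import *
print(get_obs()["joints"].round(2))
S=grab_frame("scene");T=grab_frame("top")
cv2.imwrite("pics/S4.png",S[:,:,::-1]);cv2.imwrite("pics/T4.png",T[:,:,::-1])
w=np.zeros((600,800,3),np.uint8)
w[:,:400]=cv2.resize(S[200:320,250:330],(400,600),interpolation=cv2.INTER_CUBIC)
w[:,400:]=cv2.resize(T[230:380,280:380],(400,600),interpolation=cv2.INTER_CUBIC)
cv2.imwrite("pics/c4.png",w[:,:,::-1])
print([b[:2] for b in blobs(T,(105,90,30),(125,255,255),(280,260,370,330))])
E
```

```text
[-0.38  0.28  0.7   1.64 -0.18  1.3   2.26]
[([310, 280, 26, 25, 374], [322.5, 292.3])]
```

View pics/c4.png

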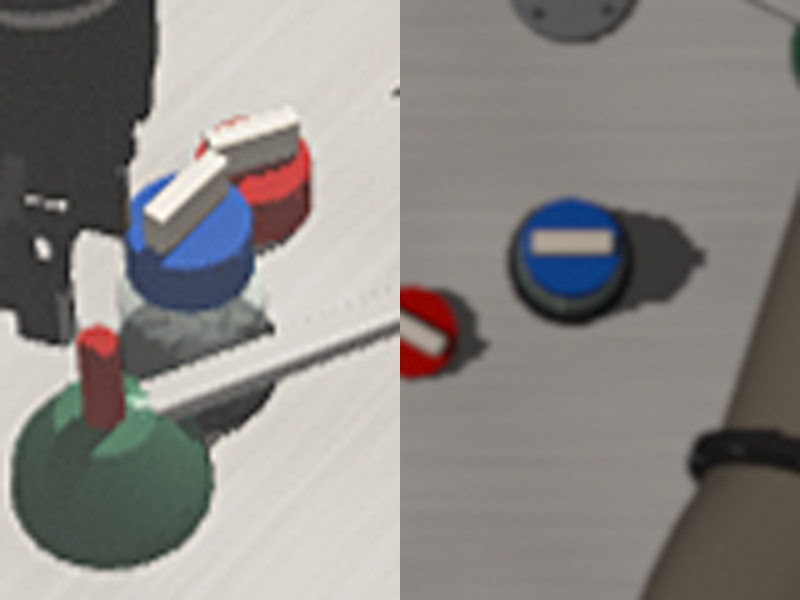

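Top view (right): the blue cap is clear of the lamp. Its white bar is centred at about (323,290) in the full picture and lies along world y. Scene view (left): the head hangs well aside.

```bash
python3 - <<'E'
from h import *
T=cv2.imread("pics/T4.png")[:,:,::-1];S=cv2.imread("pics/S4.png")[:,:,::-1]
# bar top in top view
b=blobs(T,(0,0,110),(180,70,255),(311,284,336,300));b=max(b,key=lambda q:q[0][4]);print(b[:2])
T4=cv2.resize(T[270:315,300:345],None,fx=8,fy=8,interpolation=cv2.INTER_CUBIC)
m=cv2.inRange(cv2.cvtColor(T4,cv2.COLOR_RGB2HSV),(0,0,120),(180,90,255));k=np.zeros_like(m);k[110:230,88:290]=m[110:230,88:290]
c=max(cv2.findContours(k,0,2)[0],key=cv2.contourArea);r=cv2.minAreaRect(c);print(r)
bx=cv2.boxPoints(r)/8+[300-.44,270-.44]
W=np.array([onz("top",q,.154) for q in bx]);print(W,W.mean(0))
d=[W[1]-W[0],W[2]-W[1]];d=max(d,key=np.linalg.norm);print("bar ang deg",np.degrees(np.arctan2(d[1],d[0])),[np.linalg.norm(W[1]-W[0]),np.linalg.norm(W[2]-W[1])])
# scene: bar top face corners in crop (x5): 
px=[(250+u/5,200+v/5) for u,v in((146,210),(163,226),(228,168),(212,152))]
V=np.array([onz("scene",q,.154) for q in px]);print("scene",V,V.mean(0))
kt=onz("scene",(250+98/5,200+340/5),.308);print("knob",kt)
print("cap top disc, top view", onz("top",(322.6,291.8),.126))
E
```

```text
([313, 287, 20, 6, 118], [322.5, 289.5])
((181.5, 161.5), (47.0, 163.0), 90.0)
[[0.4515647  0.07223042 0.154     ]
 [0.45133586 0.01706476 0.154     ]
 [0.43539469 0.01719835 0.154     ]
 [0.43562415 0.07226666 0.154     ]] [0.44347985 0.04469005 0.154     ]
bar ang deg -90.23766747814643 [np.float64(0.05516612870666274), np.float64(0.01594173303181382)]
scene [[0.44135131 0.01350743 0.154     ]
 [0.45497296 0.01061788 0.154     ]
 [0.45606583 0.06092979 0.154     ]
 [0.44258647 0.06445863 0.154     ]] [0.44874414 0.03737843 0.154     ]
knob [ 0.56413034 -0.14931766  0.308     ]
cap top disc, top view [0.44084007 0.04353602 0.126     ]
```

```bash
cat > go.py <<'E'
from h import *
from scipy.spatial.transform import Rotation as R
import sys
o=get_obs();M=R.from_rotvec(o["orientation"]).as_matrix();p=o["tcp_pos"]
print("z angle",np.degrees(np.arctan2(M[1,2],M[0,2])).round(2),"x",M[:,0].round(3),"p",p.round(4),"j",o["joints"].round(2),"F",o["contact_force"].round(1),"mom",o["moment"].round(2),"w",o["grip_width"].round(4))
if len(sys.argv)>3: print((M.T@(np.array(list(map(float,sys.argv[1:4])))-p)).round(4))
E
python3 go.py .446 .041 .42
```

```text
Traceback (most recent call last):
  File "go.py", line 5, in <module>
    print("z angle",np.degrees(np.arctan2(M[1,2],M[0,2])).round(2),"x",M[:,0].round(3),"p",p.round(4),"j",o["joints"].round(2),"F",o["contact_force"].round(1),"mom",o["moment"].round(2),"w",o["grip_width"].round(4))
                                                                                                                                                                                              ^^^^^^^^^^^^^^^^^^^^^
AttributeError: 'float' object has no attribute 'round'
```

```bash
sed -i 's/o\["grip_width"\].round(4)/round(o["grip_width"],4)/' go.py
python3 go.py .446 .041 .42
```

```text
z angle 109.59 x [-0.006 -0.003 -1.   ] p [ 0.566  -0.1591  0.5311] j [-0.38  0.28  0.7   1.64 -0.18  1.3   2.26] F [-0.8  0.  -0.3] mom [ 0.05 -0.01  0.01] w 0.051
[0.1111 0.0452 0.2289]
```

Emit:
servo_tool(motion=[[0,0.006,0.03,8,-0.2],[0,0.012,0.06,16,-0.2],[0,0.018,0.09,24,-0.2],[0,0.024,0.12,32,-0.2],[0.02,0.03,0.15,40,-0.2],[0.04,0.036,0.18,48,-0.2],[0.07,0.042,0.21,56,-0.2],[0.1,0.045,0.229,64,-0.2]])

```text
clock: 5.2
tcp_pos: [0.4449, 0.044, 0.4309]
orientation: [-0.623, 1.485, 0.624]
contact_force: [1.0, 0.5, -0.3]
grip_width: 0.0514
```

```bash
python3 go.py .446 .041 .38
```

```text
z angle 45.66 x [-0.005 -0.001 -1.   ] p [0.4449 0.044  0.4309] j [-0.84  0.05  0.64  2.07 -0.04  1.03  0.61] F [ 1.   0.5 -0.3] mom [-0.02 -0.03  0.02] w 0.0514
[ 0.0509 -0.0031 -0.0012]
```

Emit:
servo_tool(motion=[[0.01,-0.003,-0.001,8,-0.2],[0.03,-0.003,-0.001,16,-0.2],[0.05,-0.003,-0.001,24,-0.2],[0.065,-0.003,-0.001,32,-0.2],[0.065,-0.003,-0.001,40,-0.2],[0.065,-0.003,-0.001,45.5,-0.2],[0.065,-0.003,-0.001,45.5,-0.2]])

```text
clock: 5.9
tcp_pos: [0.4459, 0.0422, 0.3661]
orientation: [-0.005, 1.576, 0.004]
contact_force: [0.4, 0.1, 0.8]
grip_width: 0.0515
```

```bash
python3 go.py .446 .041 .304;python3 - <<'E'
from h import *
S=grab_frame("scene");T=grab_frame("top")
cv2.imwrite("pics/S5.png",S[:,:,::-1])
w=np.zeros((600,800,3),np.uint8)
w[:,:400]=cv2.resize(S[180:300,250:330],(400,600),interpolation=cv2.INTER_CUBIC)
w[:,400:]=cv2.resize(T[230:380,280:380],(400,600),interpolation=cv2.INTER_CUBIC)
cv2.imwrite("pics/c5.png",w[:,:,::-1])
p=get_obs()["tcp_pos"];print("tip mid px scene",proj("scene",p-[0,0,.17]),proj("top",p-[0,0,.17]))
E
```

```text
z angle 0.35 x [-0.005 -0.001 -1.   ] p [0.4459 0.0422 0.3661] j [-0.88  0.17  0.73  2.15 -0.15  0.87 -0.06] F [0.4 0.1 0.8] mom [ 0.01  0.02 -0.02] w 0.0515
[ 0.0621 -0.0011  0.0004]
tip mid px scene [287.14635946 224.94208378] [323.41941623 287.07156823]
```

View pics/c5.png

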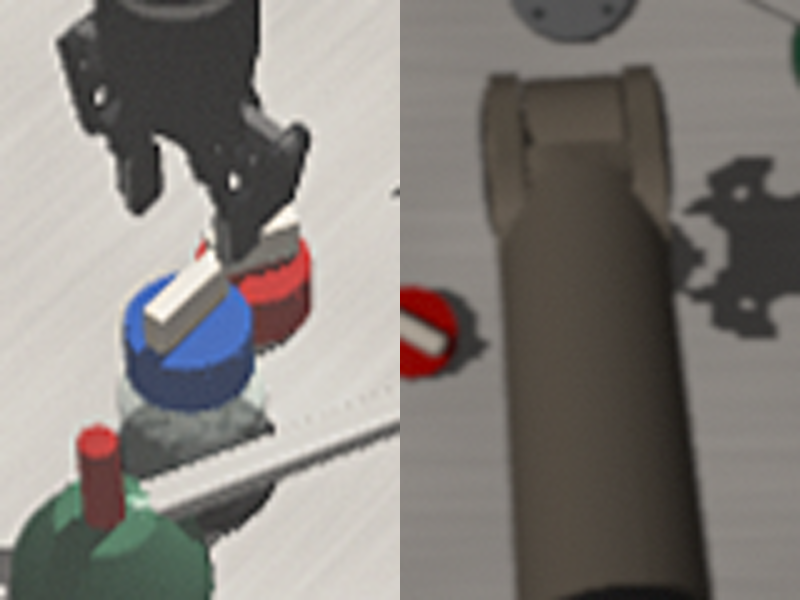

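The fingers straddle the bar's line: tip midpoint at (287,227) full-frame against a predicted (287,226), and the bar below at (288,238). Descending and closing.

Emit:
servo_tool(motion=[[0.03,-0.002,0.001,0,-0.2],[0.055,-0.002,0.001,0,-0.2],[0.0625,-0.002,0.001,0,-0.2],[0.0625,-0.002,0.001,0,-0.2]])

```text
clock: 6.4
tcp_pos: [0.4464, 0.0399, 0.3032]
orientation: [-0.009, 1.578, 0.007]
contact_force: [-0.2, 0.1, 0.3]
grip_width: 0.0512
```

```bash
python3 go.py .447 .040 .304
```

```text
z angle 0.56 x [-0.007 -0.001 -1.   ] p [0.4464 0.0399 0.3032] j [-0.8   0.29  0.68  2.21 -0.28  0.73  0.07] F [-0.2  0.1  0.3] mom [-0.01  0.    0.02] w 0.0512
[-0.0008  0.0001  0.0006]
```

Close gently first.

Emit:
servo_tool(motion=[[-0.001,0,0,0,1],[-0.001,0,0,0,1],[-0.001,0,0,0,1],[-0.001,0,0,0,1],[-0.001,0,0,0,1],[-0.001,0,0,0,1]], force=30)

```text
clock: 7.0
tcp_pos: [0.4452, 0.0398, 0.3048]
orientation: [-0.008, 1.582, 0.008]
contact_force: [-9.2, 0.1, 12.0]
grip_width: 0.0134
```

```bash
python3 go.py .447 .040 .304
```

```text
z angle 0.59 x [-0.011 -0.    -1.   ] p [0.4452 0.0398 0.3048] j [-0.81  0.29  0.68  2.21 -0.27  0.74  0.07] F [-9.2  0.1 12. ] mom [0.04 1.81 0.03] w 0.0134
[0.0008 0.0002 0.0018]
```

Emit:
servo_tool(motion=[[-0.002,0,-0.003,0,1],[-0.002,0,-0.003,0,1],[-0.002,0,-0.003,0,1]])

```text
clock: 7.3
tcp_pos: [0.4421, 0.04, 0.3069]
orientation: [-0.009, 1.581, 0.009]
contact_force: [2.3, 1.0, -11.1]
grip_width: 0.0129
```

```bash
python3 go.py .447 .040 .304
```

```text
z angle 0.62 x [-0.01  0.   -1.  ] p [0.4421 0.04   0.3069] j [-0.81  0.28  0.69  2.21 -0.27  0.74  0.06] F [  2.3   1.  -11.1] mom [ 0.06 -0.7   0.03] w 0.0129
[ 0.0028 -0.0001  0.0049]
```

Emit:
servo_tool(motion=[[0.001,0,0.001,0,0.4],[0.001,0,0.001,0,0.4],[0.001,0.004,0.001,0,0.4],[0.001,0.004,0.001,0,0.4],[0.001,0.004,0.001,0,1],[0.001,0.004,0.001,0,1],[0.001,0.004,0.001,0,1],[0.001,0.004,0.001,0,1]])

```text
clock: 8.1
tcp_pos: [0.4431, 0.0441, 0.3061]
orientation: [-0.008, 1.581, 0.009]
contact_force: [-1.4, 0.9, 4.8]
grip_width: 0.0134
```

```bash
python3 go.py .4427 .044 .3055
```

```text
z angle 0.63 x [-0.01  0.   -1.  ] p [0.4431 0.0441 0.3061] j [-0.82  0.28  0.68  2.21 -0.27  0.74  0.06] F [-1.4  0.9  4.8] mom [0.3  0.11 0.03] w 0.0134
[ 0.0006 -0.0001 -0.0004]
```

Emit:
servo_tool(motion=[[0,0,0,3,1],[0,0,0,6,1],[0,0,0,9,1],[0,0,0,12,1],[0,0,0,14,1]])

```text
clock: 8.6
tcp_pos: [0.4433, 0.0442, 0.3061]
orientation: [0.184, 1.572, -0.185]
contact_force: [-0.0, 0.4, 0.6]
grip_width: 0.0133
```

```bash
python3 go.py .4427 .044 .3055
```

```text
z angle -13.48 x [-0.009  0.    -1.   ] p [0.4433 0.0442 0.3061] j [-0.87  0.3   0.74  2.21 -0.3   0.74 -0.15] F [-0.   0.4  0.6] mom [ 0.21 -0.14 -0.05] w 0.0133
[ 0.0006 -0.0003 -0.0005]
```

Emit:
servo_tool(motion=[[0,0,0,4,1],[0,0,0,8,1],[0,0,0,12,1],[0,0,0,16,1]])

```text
clock: 9.0
tcp_pos: [0.4433, 0.0442, 0.3061]
orientation: [0.404, 1.541, -0.407]
contact_force: [0.3, 1.1, 1.0]
grip_width: 0.0139
```

```bash
python3 go.py .4427 .044 .3055; python3 - <<'E'
from h import *
S=grab_frame("scene")
cv2.imwrite("pics/c6.png",cv2.resize(S[180:300,250:330],(400,600),interpolation=cv2.INTER_CUBIC)[:,:,::-1])
E
```

```text
z angle -29.64 x [-0.009  0.    -1.   ] p [0.4433 0.0442 0.3061] j [-0.92  0.31  0.82  2.21 -0.34  0.75 -0.39] F [0.3 1.1 1. ] mom [ 0.17 -0.12 -0.03] w 0.0139
[ 0.0006 -0.0005 -0.0004]
```

View pics/c6.png

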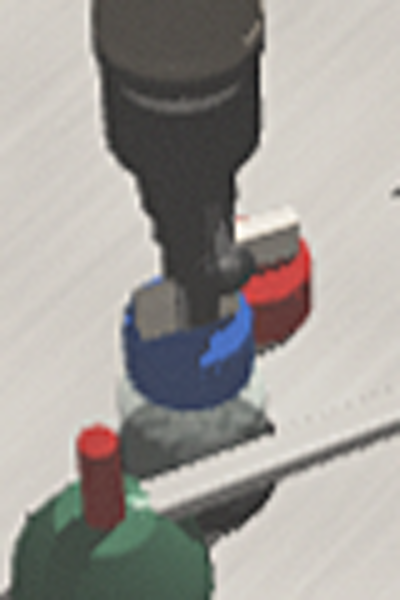

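The bar turns with the jaws (its near end has moved to about (155,308) in the crop) and the moment is only 0.03 N m. Clockwise is therefore free. I'll turn on to about 80°.

Emit:
servo_tool(motion=[[0,0,0,6,1],[0,0,0,12,1],[0,0,0,19,1],[0,0,0,26,1],[0,0,0,33,1],[0,0,0,40,1],[0,0,0,47,1],[0,0,0,52,1]])

```text
clock: 9.85
tcp_pos: [0.4443, 0.0434, 0.3064]
orientation: [1.102, 1.275, -1.111]
contact_force: [4.2, -3.2, -0.6]
grip_width: 0.0133
```

```bash
python3 go.py .4427 .044 .3055
```

```text
z angle -82.03 x [-0.006 -0.002 -1.   ] p [0.4443 0.0434 0.3064] j [-1.09  0.41  1.07  2.22 -0.51  0.79 -1.11] F [ 4.2 -3.2 -0.6] mom [-0.84 -1.04  0.05] w 0.0133
[ 0.0009 -0.0015 -0.0008]
```

Emit:
servo_tool(motion=[[0,0,0,0,1],[0,0,0,0,1],[-0.005,0,0,0,1],[-0.01,0,0,0,1],[-0.015,0,0,0,1],[-0.02,0,0,0,1]], force=50)

```text
clock: 10.45
tcp_pos: [0.4444, 0.0433, 0.327]
orientation: [1.102, 1.275, -1.11]
contact_force: [0.2, -1.7, -1.8]
grip_width: 0.0128
```

```bash
python3 go.py .4427 .044 .365
```

```text
z angle -82.02 x [-0.005 -0.002 -1.   ] p [0.4444 0.0433 0.327 ] j [-1.15  0.38  1.12  2.2  -0.47  0.83 -1.15] F [ 0.2 -1.7 -1.8] mom [-0.44 -0.2   0.  ] w 0.0128
[-0.038  -0.0018 -0.0009]
```

Emit:
servo_tool(motion=[[-0.01,0,0,0,1],[-0.02,0,0,0,1],[-0.03,0,0,0,1],[-0.04,0,0,0,1],[-0.05,0,0,0,1],[-0.05,0,0,0,1],[-0.05,0,0,0,1],[-0.05,0,0,0,1]])

```text
clock: 11.25
tcp_pos: [0.4444, 0.0435, 0.3767]
orientation: [1.102, 1.275, -1.111]
contact_force: [0.1, 0.6, -1.4]
grip_width: 0.0128
```

```bash
python3 go.py .4427 .044 .375; python3 - <<'E'
from h import *
S=grab_frame("scene")
cv2.imwrite("pics/c7.png",cv2.resize(S[140:340,220:400],(720,600*1000//1000),interpolation=cv2.INTER_CUBIC)[:,:,::-1])
E
```

```text
z angle -82.0 x [-0.006 -0.002 -1.   ] p [0.4444 0.0435 0.3767] j [-1.29  0.29  1.26  2.16 -0.35  0.93 -1.26] F [ 0.1  0.6 -1.4] mom [ 0.   -0.02 -0.01] w 0.0128
[ 0.0017 -0.0017 -0.0007]
```

View pics/c7.png

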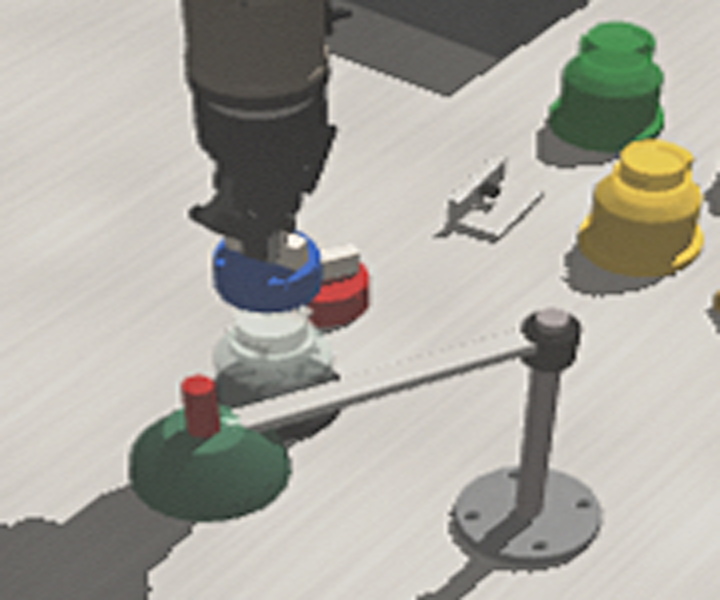

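The cap at (267,270) in the crop hangs level and clear above the open jar neck at (270,325), with the lamp head aside at (210,470).

```bash
python3 -c "
from bench import *
print(abs(get_obs()['qvel']).max());print(hand_in())"
```

```text
0.004520549344680586
the job is handed in; nothing more can be done
None
```

I swung the lamp aside, unscrewed the cap of the jar beneath it, and handed in with the cap held above that jar. `hand_in()` gives no verdict, so I can't confirm it passed.

- **Lamp:** I pushed the knob about 65° anticlockwise. It ended roughly 0.22 m from the jar's axis (0.11 m needed), and the last picture shows the head still aside.
- **Cap:** Clockwise from above was the free way. It turned past 10° with a moment of at most 0.05 N·m, and the picture showed the bar turning with the jaws, so I did not also turn it anticlockwise. I turned it about 82° and lifted it straight off.
- **Last checks:**
  - The bar's centre is about 0.21 m above the bench, taken from the 70 mm lift.
  - The tool is within a few mm of the jar's axis.
  - The cap looks level and clear of the neck, and the gripper closed to 12.8 mm on it at 50 N.
  - The only load felt was about 1.4 N downward, the cap's weight.
  - Joint speeds are under 0.005 rad/s at clock 11.3 s.
- **Disagreement:** The two cameras differed by about 5–7 mm on the bar's position. My first grasp at their average felt a 9 N side force, so I regripped near the top-view position, and the load dropped to about 1.5 N sideways.
- **Not measured:** I did not re-measure the spare cap or the other bench items afterwards. The arm did not go near them, apart from the red decoy cap beside the jar, which looks unmoved in the last picture.

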